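Lift the source box lid with its hand lever

TASK

The lead-lined source box is bolted shut. With the fingertips push the bolt's knob along until the bolt is drawn out of the lid's keeper, then press the grip at the long end of the hand lever down as far as it goes, so that the short end raises the heavy lid, and finish while still holding the lever down and the lid open. Work only the bolt and the lever: do not touch the lid, do not pick anything up, and leave the things standing around where they are.

Things in the scene. Friction and masses are not known exactly. Their poses are not given: they have to be found in the camera images.
- source_box: Grey painted lead-lined box, 130 (x) by 120 (y) by 100 mm high without lid, fixed to the table; origin at the centre of its underside, z up. Its front (-x) carries the bolt, its right side (-y) the lever, its back (+x) the lid's hinge. Its front is turned to the robot's left.
- bolt_knob (a point): Centre of the bolt's steel ball knob (18 mm diameter), 50 mm out from the box's front wall, 78 mm above the table. Pushed towards the box's -y (the lever's side) it draws the bolt; meet it from its +y side, where there is free space down to the table. The bolt slides along the box's y with about 3 N of friction and stays where it is left. Its staples stand 20 mm out from the wall.
- wash_bottle: White plastic wash bottle with a bent spout, 64 mm diameter, 186 mm high, loose; origin at the centre of its underside. Stands behind the box.
- tape_roll: Roll of aluminium tape lying flat, 62 mm diameter, 24 mm high, loose; origin at the centre of its underside.
- carton: Small cardboard carton, 58 by 42 by 48 mm high, loose; origin at the centre of its underside.
- parts_case: Grey plastic case with a white top, lying flat, 88 by 36 by 24 mm high, loose; origin at the centre of its underside.
- keeper (a point): The lid's keeper, a steel loop 12 mm wide (along y) that hangs from the lid's front edge and holds the bolt's tip; the point is the loop's middle. It stands out 23.5 mm from the box's front wall, so it is nearer to the wall than the knob.
- lever_grip (a point): Ribbed black rubber grip, 85 (along the lever) by 30 by 22 mm thick, on the lever's long end. The point is the centre of its flat top face, 11 mm above the bar's axis. At rest it slopes 18 degrees up away from the box, the point 170 mm above the table; at the lever's stop it slopes 15 degrees down, the point 79 mm above the table. Nothing is under it.
- lever_angle (a joint): Angle of the hand lever, a steel bar 8 mm wide and 16 mm high, rad: 0 to 0.01 at rest, 0.576 at its stop, growing as the grip goes down. The grip's centre is 160 mm from the pivot; the 50 mm short arm bears up under a roller on the lid's side. Raising the lid takes about 6 to 10 N at the grip at first and 12 to 20 N near the stop; let go, the lever comes back up as the lid falls.
- bolt_travel (a joint): How far the barrel bolt on the box's front is drawn, m: 0 fully shot (locked), 0.035 fully drawn against its stop; at the start 0 to 0.006. From 0.021 on its tip is out of the keeper and the lid is free. While it is shot the lid cannot rise.
- lid_angle (a joint): Opening angle of the lid, rad: 0 shut, about 0.75 when the lever is at its stop. It falls shut by itself. It does not move before the bolt is drawn.
- lever: The whole hand lever with its grip. Origin on its pivot pin, in a clevis on the box's right (-y) side, at box x = -34, y = -85 mm, 110 mm above the table. Its axes are parallel to the box's at rest; it turns about y. The long arm points to the box's -x, past the front.
- lid: The heavy lid, a grey slab 132 by 120 by 16 mm, about 1.8 kg, with the keeper and a lift roller on its right side. Origin on its hinge axis behind the box's back edge, 104 mm above the table; its axes are parallel to the box's when shut; top face 116 mm above the table when shut.

How it is judged:
By the outcome, as a careful person would: the job done as asked, in the order asked, and still so for the second after the job is handed in, while the arm keeps its last pose, push and grip.
It also fails if it takes over 45 s, if anything falls off the work surface, if the arm or the gripper's body presses on something with over 40 N, if the wrist force passes 120 N, or if a joint passes its speed limit or range.

ROBOT

A 6-joint arm with a two-finger parallel gripper is mounted at the origin on the work surface. World frame = base frame: x ahead of the robot, y to its left, z up, the work surface at z = 0. Lengths are in m, angles in rad, forces in N, time in s.
With the tool pointing down it reaches from about 0.35 to 0.725 m from the base axis. Payload 4.3 kg.
Tool frame: the origin (TCP) lies on the mounting face of the last link; the fingertips stand 173 mm ahead of it and the grasp point (between the pads) lies 155 mm ahead of it (arm.hold_point_z is the z of the grasp point in the tool frame, in m); z points along the fingers, y is the line along which they close (so a half turn about z gives the same grasp; the last joint's range is limited). The gripper opens to 85 mm and grips with 20 to 120 N. Pads are 22 mm wide; open, the fingers measure 114 mm over their backs; the gripper's body (76 mm by 85 mm) begins 54 mm behind the grasp point. The pads swing forward as they close: fully open they stand 13 mm farther back than shut.
Start: joints at [-1.355, 0.377, 0.081, 1.274, 0, 1.46], TCP at [0.184, -0.545, 0.405] pointing down, gripper open.
Joint ranges: [-2.72, 2.72], [-0.84, 1.66], [-1.02, 1.22], [-1.77, 2.12], [-1.37, 1.28], [-3.14, 3.14]. Speed limits (rad/s): [2.57, 2.57, 3.14, 3.14, 3.14, 3.14].

INTERFACE

Orientations are given as a rotation vector (axis times angle).
In Python, from cell import get_obs, imaging, arm gives the robot as it stands.
- The arm moves only by the tool step_arm, never from a script. Its argument "deltas" is text: rows parted by semicolons, each of 7 numbers parted by spaces: the shift along the tool's x, y, z in m, then the turn, a rotation vector about the tool's x, y, z in rad, then the gripper's target within -1 to 1 (shut at 1, half-way at 0, fully open at -1). A call has 1 to 20 rows; each row is the pose to reach, as a shift and turn from the pose commanded when the call began, along the tool's axes at that moment; what a row does not reach only later rows make up. A row lasts 1/12 s, in which the tool goes at most 41.7 mm and 7.16 degrees, less where a joint would pass 70% of its speed; a pose out of reach is approached as far as the arm can. A call with a gripper value outside its range is refused whole. The fingers move at their own pace and stop on an object; "force" is the grip in N (left out, the last holds). Time passes only in rows, so rows that repeat a pose let the fingers close. It gives the time, the measured TCP pose, the force, the opening and the grip force at its end, in the units of the state.
- get_obs(): the state, without advancing time (a new reading comes with each control period).
- imaging.grab_frame(name): name is "scene" or "top"; returns (picture, depth): 400x640x3 uint8, red, green, blue; 400x640 float32, m along the optical axis (not along the pixel's ray), 0 where there is no reading.
- imaging.get_calibration(name): a dict with "mtx" (3x3 intrinsics, pixels), "k1" (the pictures are not rectified: a ray, as slopes to the right and down, at radius r is drawn at 1 + k1 r^2 times it, then the intrinsics apply), "origin" and "orientation" of the camera in the world. Camera axes: x right, y up, looking along -z (the intrinsics and any distortion apply to the point x, -y, -z); pixel columns grow to the right and rows downward; lengths in m; the calibration is good to about 2 mm. A picture is of the moment at which its call begins. get_calibration takes no time and is no camera call.
- arm.finish_job(): hands the job in; it is judged then, once.
The state is a dict: "time": time; "joint_positions": joint angles; "qd": joint speeds; "joint_efforts": joint torques, N m; "tool_pos": TCP position; "eef_rot": TCP orientation; "ft_force": force on the tool from outside, world axes, zero at the start; "torque": the same for the moment, N m; "grip_width": finger opening in m; "grasp_force": force on a finger pad.
Only numpy, scipy, OpenCV 4.12 (cv2) and the standard library are available. Lean on these libraries where they do the work, as an engineer would, in place of code of your own. Each camera call takes 0.05 s, during which the arm holds its last target. There are 200 camera calls.

## Working session

There is one attempt and no reset: what is moved stays moved. The work goes in short steps, Python scripts to look and compute and a tool call to move; the robot and the scene stay as the last step left them, time stands still between calls to the robot, and variables do not carry over. Pictures are saved under pics/ and viewed, at most 10 in all, crops included, and the job is handed in when it is done.

Besides the shell and the picture viewer there is one more tool, called after ">>>" in YAML: its name, and indented under it one key for each argument. step_arm: Moves the arm, as the interface text tells. Its arguments: {"type":"object","properties":{"deltas":{"type":"string"},"force":{"type":"number"}},"required":["deltas"]}

```bash
mkdir -p pics; cat > h.py <<'E'
import numpy as np, cv2
from scipy.spatial.transform import Rotation as R
from cell import get_obs, imaging, arm
def cal(n):
    c=imaging.get_calibration(n); o=np.array(c["orientation"],float)
    Rm=o if o.shape==(3,3) else R.from_rotvec(o).as_matrix()
    return np.array(c["mtx"]),c["k1"],np.array(c["origin"]),Rm
def world(n,u,v,d):
    m,k,o,Rm=cal(n)
    a=np.array([(u-m[0,2])/m[0,0],(v-m[1,2])/m[1,1]]); s=a.copy()
    for _ in range(20): s=a/(1+k*(s@s))
    return o+Rm@np.array([s[0]*d,-s[1]*d,-d])
def cloud(n,dep):
    m,k,o,Rm=cal(n); v,u=np.indices(dep.shape)
    a=np.stack([(u-m[0,2])/m[0,0],(v-m[1,2])/m[1,1]],-1); s=a.copy()
    for _ in range(20): s=a/(1+k*(s**2).sum(-1,keepdims=True))
    return o+np.stack([s[...,0]*dep,-s[...,1]*dep,-dep],-1)@Rm.T
E
python3 - <<'E'
from h import *
print(imaging.get_calibration("top"),imaging.get_calibration("scene"))
for n in("top","scene"):
    p,d=imaging.grab_frame(n); cv2.imwrite(f"pics/{n}0.png",p[...,::-1]); np.save(f"{n}0.npy",d)
print(get_obs())
E
```

```text
{'mtx': array([[392.70569209,   0.        , 323.64367635],
       [  0.        , 392.70569209, 193.67974055],
       [  0.        ,   0.        ,   1.        ]]), 'k1': -0.09147284955366491, 'origin': array([ 0.46915698, -0.05053698,  0.85290056]), 'orientation': array([ 0.15040982, -0.10972537, -1.55222238])} {'mtx': array([[391.47264829,   0.        , 323.38516553],
       [  0.        , 391.47264829, 202.1744598 ],
       [  0.        ,   0.        ,   1.        ]]), 'k1': -0.06942678853512961, 'origin': array([1.01560322, 0.31455713, 0.52973068]), 'orientation': array([0.50663801, 1.08851346, 2.02983446])}
{'time': 0.1, 'joint_positions': array([-1.35530919e+00,  3.77969764e-01,  7.97985272e-02,  1.27440475e+00,
       -1.86699279e-05,  1.46048426e+00]), 'qd': array([-0.00013191, -0.00127983,  0.00144825,  0.00115026, -0.0003819 ,
       -0.00106135]), 'joint_efforts': array([ 8.27970998e-04, -4.64694464e+01,  2.70581710e+01,  1.20024243e-02,
       -1.52967441e-04,  7.06088159e-06]), 'tool_pos': array([ 0.18397765, -0.54449269,  0.40388071]), 'eef_rot': array([-3.09824895e+00, -5.09215770e-01,  1.76126055e-04]), 'ft_force': array([-0.11945084,  0.62294658, -0.06704702]), 'torque': array([-0.03663521,  0.01665471, -0.0285344 ]), 'grasp_force': 0.0, 'grip_width': 0.08528725354104762}
```

View pics/top0.png

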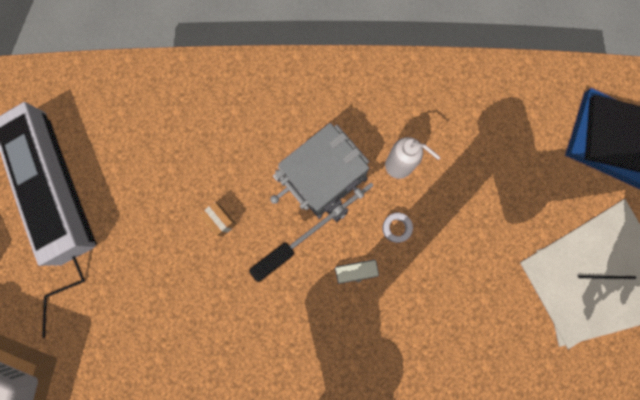

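View pics/scene0.png

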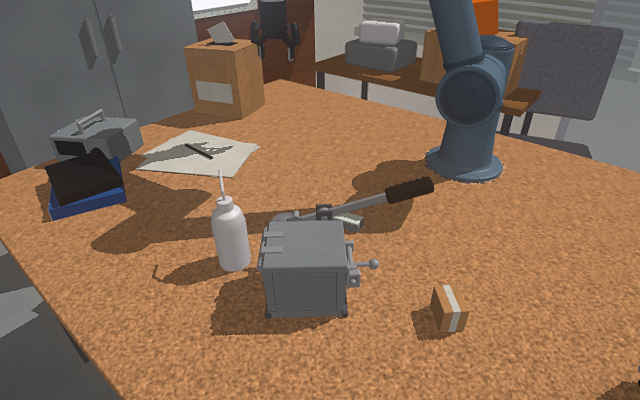

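The top picture shows the box at about (322,168), the knob at (275,199), and the grip from (252,277) to (292,247). The carton is at (218,219), the case at (357,271), the tape at (398,228) and the bottle at (404,158). In the scene picture the knob is at (374,264) and the grip at (410,190).

```bash
python3 - <<'E'
from h import *
d=np.load("top0.npy"); P=cloud("top",d); s=np.load("scene0.npy"); S=cloud("scene",s)
print("table",P[300,200],P[100,150])
m=np.zeros(d.shape,bool); m[115:225,265:380]=1
m&=(abs(P[...,2]-.116)<.006)
m=cv2.morphologyEx(m.astype(np.uint8),cv2.MORPH_OPEN,np.ones((5,5)))
n,l,st,_=cv2.connectedComponentsWithStats(m); i=1+st[1:,4].argmax()
Q=P[l==i]; r=cv2.minAreaRect((Q[:,:2]*1000).astype(np.float32)); print("lid",r,np.median(Q[:,2])); print(cv2.boxPoints(r))
for nm,u,v in(("knob",275,199),("knob",274,199),("grip",272,262),("gripend",254,276),("gripin",290,249),("carton",214,221),("carton",220,215),("case",357,271)): 
  print(nm,world("top",u,v,d[v,u]))
for nm,u,v in(("knob",374,264),("knob",373,263),("grip",410,189),("carton",449,305)): print("S",nm,world("scene",u,v,s[v,u]))
p=cv2.imread("pics/top0.png")[130:290,200:420]; q=cv2.imread("pics/scene0.png")[160:330,240:480]
cv2.imwrite("pics/c1.png",np.vstack([cv2.resize(p,(400,290),interpolation=3),cv2.resize(q,(400,283),interpolation=3)]))
E
```

```text
table [0.37623974 0.23516011 0.00176024] [8.32944238e-01 3.90348010e-01 7.05383202e-05]
lid ((646.6986083984375, -32.743873596191406), (129.51832580566406, 139.26382446289062), 40.21129608154297) 0.11626132742936973
[[ 552.2891    -21.377205]
 [ 642.19904  -127.72864 ]
 [ 741.1081    -44.110542]
 [ 651.1982     62.24089 ]]
knob [0.5854445  0.06676676 0.08692204]
knob [0.5856928  0.06904384 0.08511299]
grip [0.46273837 0.05525882 0.17086742]
gripend [0.43856293 0.08400411 0.17907353]
gripin [0.48598495 0.02642507 0.15549746]
carton [0.54304963 0.19859454 0.05012118]
carton [0.55586119 0.18676139 0.04953354]
case [ 0.44598251 -0.09973571  0.0250849 ]
S knob [0.59437424 0.07499291 0.08529603]
S knob [0.59272268 0.0720029  0.08461854]
S grip [0.47221074 0.06451498 0.16715905]
S carton [0.56790973 0.20214261 0.05051944]
```

View pics/c1.png

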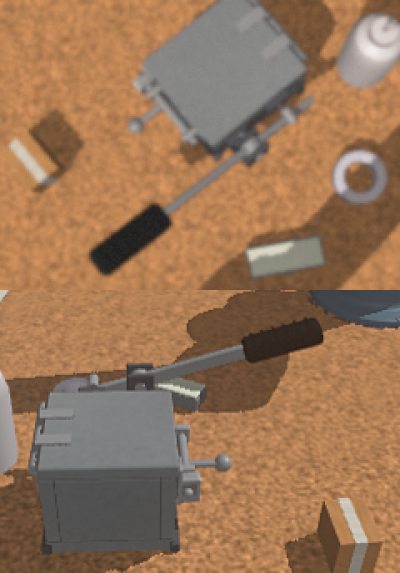

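The crop confirms the geometry and shows nothing in the way. Box yaw is about -50°, with its centre near (0.645,-0.030). The knob is at about (0.586,0.069,0.078) and the grip at about (0.462,0.055,0.170). These agree with the given dimensions. I'm moving to above the knob's +y side with the fingers shut, with tool y along box +y.

>>> step_arm:
  deltas: "0.3 -0.228 0 0 0 -0.93 1; 0.3 -0.228 0 0 0 -0.93 1; 0.3 -0.228 0 0 0 -0.93 1; 0.3 -0.228 0 0 0 -0.93 1; 0.3 -0.228 0 0 0 -0.93 1; 0.3 -0.228 0 0 0 -0.93 1; 0.3 -0.228 0 0 0 -0.93 1; 0.3 -0.228 0 0 0 -0.93 1; 0.3 -0.228 0 0 0 -0.93 1; 0.627 -0.476 0 0 0 -1.943 1; 0.627 -0.476 0 0 0 -1.943 1; 0.627 -0.476 0 0 0 -1.943 1; 0.627 -0.476 0 0 0 -1.943 1; 0.627 -0.476 0 0 0 -1.943 1; 0.627 -0.476 0 0 0 -1.943 1; 0.627 -0.476 0 0 0 -1.943 1; 0.627 -0.476 0 0 0 -1.943 1; 0.627 -0.476 0 0 0 -1.943 1; 0.627 -0.476 0 0 0 -1.943 1; 0.627 -0.476 0 0 0 -1.943 1"
  force: 60

```text
time: 1.77
tool_pos: [0.628, 0.1122, 0.4024]
eef_rot: [-1.318, -2.85, -0.003]
ft_force: [-0.7, 0.1, -0.1]
grip_width: -0.0002
grasp_force: 0.0
```

>>> step_arm:
  deltas: "0 0 0.04 0 0 0 1; 0 0 0.08 0 0 0 1; 0 0 0.12 0 0 0 1; 0 0 0.15 0 0 0 1; 0 0 0.171 0 0 0 1; 0 0 0.171 0 0 0 1; 0 0 0.171 0 0 0 1"

```text
time: 2.35
tool_pos: [0.6246, 0.1065, 0.2323]
eef_rot: [-1.327, -2.844, 0.003]
ft_force: [0.1, -0.3, 1.1]
grip_width: 0.0002
grasp_force: 0.0
```

```bash
python3 - <<'E'
from h import *
q=[]
for n,(r,c) in(("top",(150,230)),("scene",(180,290))):
    p,d=imaging.grab_frame(n); np.save(n+"1.npy",d); q.append(cv2.resize(p[r:r+130,c:c+160,::-1],(480,290),interpolation=3))
cv2.imwrite("pics/c2.png",np.vstack(q)); o=get_obs(); print(o["tool_pos"],o["eef_rot"],o["ft_force"])
E
```

```text
[0.62649493 0.10667673 0.23551288] [1.32730373e+00 2.84482816e+00 1.74323434e-03] [ 0.6641574   1.08083681 -0.29480961]
```

View pics/c2.png

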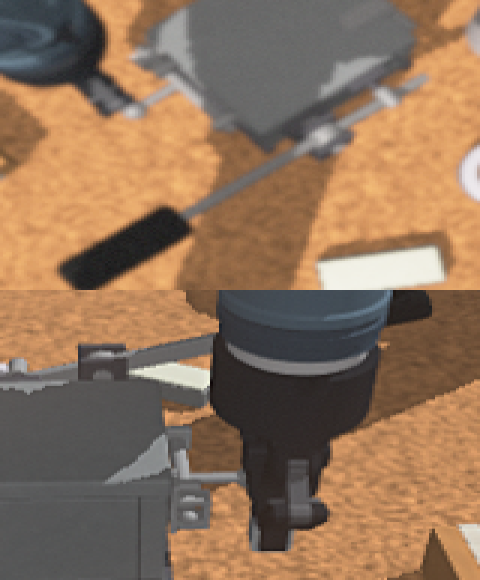

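The picture shows the fingers beside the knob on its free side, and clear of it: knob at top crop (133,110), fingertip at about (105,95). Now I'll push along -tool y.

>>> step_arm:
  deltas: "0 -0.01 0 0 0 0 1; 0 -0.02 0 0 0 0 1; 0 -0.025 0 0 0 0 1; 0 -0.03 0 0 0 0 1; 0 -0.035 0 0 0 0 1; 0 -0.04 0 0 0 0 1; 0 -0.045 0 0 0 0 1; 0 -0.05 0 0 0 0 1; 0 -0.05 0 0 0 0 1"

```text
time: 3.2
tool_pos: [0.5872, 0.0742, 0.2341]
eef_rot: [1.328, 2.846, -0.0]
ft_force: [1.4, 0.6, 1.0]
grip_width: -0.0004
grasp_force: 1.0
```

```bash
python3 - <<'E'
from h import *
q=[]
for n,(r,c) in(("top",(150,230)),("scene",(180,290))):
    p,d=imaging.grab_frame(n); np.save(n+"1.npy",d); q.append(cv2.resize(p[r:r+130,c:c+160,::-1],(480,290),interpolation=3))
cv2.imwrite("pics/c3.png",np.vstack(q)); o=get_obs(); print(o["tool_pos"],o["eef_rot"],o["ft_force"])
E
```

```text
[0.58717614 0.07447679 0.23359695] [-1.32821812e+00 -2.84672604e+00  8.88048332e-04] [ 1.52626363 -0.48353868  0.28413678]
```

View pics/c3.png

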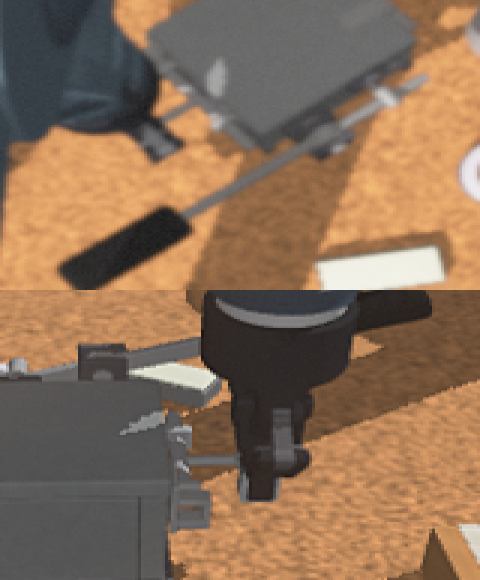

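The knob is moving with the finger: its stem has gone from about (210,478) to (210,460) in the scene crop. I'll keep going until the bolt meets its stop.

>>> step_arm:
  deltas: "0 -0.003 0 0 0 0 1; 0 -0.006 0 0 0 0 1; 0 -0.009 0 0 0 0 1; 0 -0.009 0 0 0 0 1"

```text
time: 3.63
tool_pos: [0.5801, 0.0686, 0.2335]
eef_rot: [-1.328, -2.847, 0.001]
ft_force: [1.9, 0.7, 0.7]
grip_width: 0.0001
grasp_force: 0.8
```

>>> step_arm:
  deltas: "0 -0.002 0 0 0 0 1; 0 -0.004 0 0 0 0 1; 0 -0.004 0 0 0 0 1"

```text
time: 3.88
tool_pos: [0.5772, 0.0661, 0.2336]
eef_rot: [-1.328, -2.847, 0.001]
ft_force: [2.7, 0.3, 0.6]
grip_width: 0.0002
grasp_force: 0.9
```

>>> step_arm:
  deltas: "0 -0.002 0 0 0 0 1; 0 -0.004 0 0 0 0 1; 0 -0.004 0 0 0 0 1"

```text
time: 4.13
tool_pos: [0.5755, 0.0646, 0.2339]
eef_rot: [1.326, 2.846, 0.008]
ft_force: [5.5, 5.9, -3.7]
grip_width: 0.0001
grasp_force: 4.2
```

>>> step_arm:
  deltas: "0 -0.002 0 0 0 0 1; 0 -0.004 0 0 0 0 1; 0 -0.004 0 0 0 0 1"

```text
time: 4.38
tool_pos: [0.5743, 0.0635, 0.2343]
eef_rot: [1.323, 2.845, 0.018]
ft_force: [13.4, 12.1, -7.6]
grip_width: -0.0001
grasp_force: 8.5
```

The force has risen to about 18 N, so the bolt is at its stop and fully drawn. Next I back off, lift, and check the picture.

>>> step_arm:
  deltas: "0 0.02 0 0 0 0 1; 0 0.045 0 0 0 0 1; 0 0.045 0 0 0 0 1; 0 0.045 -0.04 0 0 0 1; 0 0.045 -0.08 0 0 0 1; 0 0.045 -0.12 0 0 0 1; 0 0.045 -0.16 0 0 0 1; 0 0.045 -0.16 0 0 0 1; 0 0.045 -0.16 0 0 0 1"

```text
time: 5.13
tool_pos: [0.6059, 0.0898, 0.3964]
eef_rot: [1.326, 2.843, 0.002]
ft_force: [-0.2, 0.4, -1.2]
grip_width: 0.0002
grasp_force: 0.0
```

```bash
python3 - <<'E'
from h import *
q=[]
for n,(r,c) in(("top",(150,230)),("scene",(180,290))):
    p,d=imaging.grab_frame(n); np.save(n+"1.npy",d); q.append(cv2.resize(p[r:r+130,c:c+160,::-1],(480,290),interpolation=3))
cv2.imwrite("pics/c4.png",np.vstack(q)); o=get_obs(); print(o["tool_pos"],o["eef_rot"],o["ft_force"])
# offset to grip in tool frame
Rm=R.from_rotvec(o["eef_rot"]).as_matrix(); print(Rm, Rm.T@(np.array([.462,.055,.195+.173])-o["tool_pos"]))
E
```

```text
[0.60499572 0.08980581 0.39246956] [-1.32737201e+00 -2.84499792e+00  2.78384798e-03] [ 0.37613193 -0.62547024 -0.4039123 ]
[[-6.42464036e-01  7.66311004e-01 -2.72170860e-03]
 [ 7.66314863e-01  6.42464831e-01 -6.87158735e-04]
 [ 1.22202475e-03 -2.52716053e-03 -9.99996060e-01]] [ 0.06516749 -0.13187887  0.02488258]
```

View pics/c4.png

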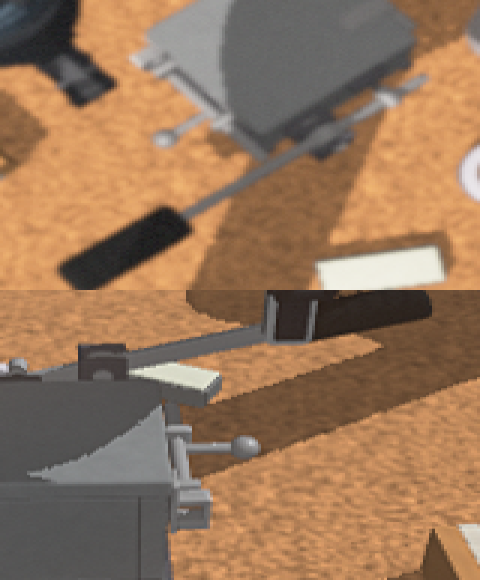

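The knob has gone from (133,110) to (163,138) in the top crop, and the keeper loop at (190,510) in the scene crop is empty, so the bolt is drawn. Moving over the grip.

>>> step_arm:
  deltas: "0.02 -0.04 0 0 0 0 1; 0.04 -0.08 0 0 0 0 1; 0.06 -0.115 0 0 0 0 1; 0.071 -0.132 0 0 0 0 1; 0.071 -0.132 0.01 0 0 0 1; 0.071 -0.132 0.02 0 0 0 1; 0.071 -0.132 0.02 0 0 0 1"

```text
time: 5.82
tool_pos: [0.4565, 0.0595, 0.37]
eef_rot: [-1.325, -2.841, 0.006]
ft_force: [-0.1, 0.1, -0.7]
grip_width: 0.0001
grasp_force: 0.0
```

```bash
python3 - <<'E'
from h import *
q=[]
for n,(r,c) in(("top",(180,220)),("scene",(130,310))):
    p,d=imaging.grab_frame(n); q.append(cv2.resize(p[r:r+130,c:c+160,::-1],(480,290),interpolation=3))
cv2.imwrite("pics/c5.png",np.vstack(q)); o=get_obs(); print(o["tool_pos"],o["eef_rot"],o["ft_force"])
E
```

```text
[0.45796438 0.05961763 0.37196245] [-1.32633205 -2.8434446   0.00335335] [0.10610096 0.01788021 0.85387697]
```

View pics/c5.png

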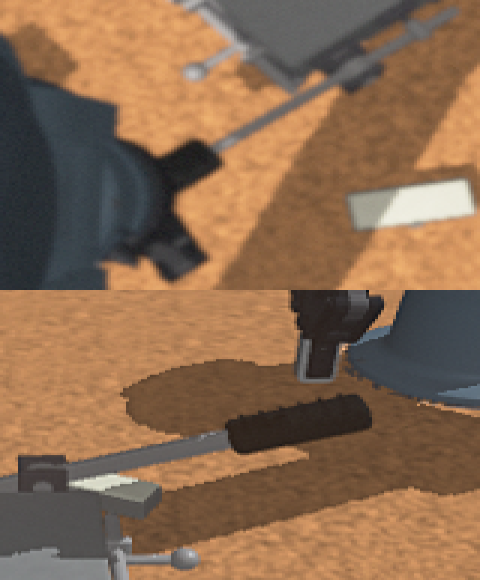

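The fingertips are over the grip: tip at scene crop (318,378), grip top centre at about (300,408). That is a few mm outward, as intended. Pressing down.

>>> step_arm:
  deltas: "0 0 0.01 0 0 0 1; 0 0 0.02 0 0 0 1; 0 0 0.025 0 0 0 1; 0 0 0.03 0 0 0 1; 0 0 0.035 0 0 0 1; 0 0 0.04 0 0 0 1; 0 0 0.045 0 0 0 1; 0 0 0.05 0 0 0 1; 0 0 0.05 0 0 0 1"

```text
time: 6.67
tool_pos: [0.4594, 0.0601, 0.3238]
eef_rot: [-1.327, -2.847, -0.002]
ft_force: [-0.7, 1.8, 4.8]
grip_width: 0.0001
grasp_force: 2.2
```

>>> step_arm:
  deltas: "0 0 0.006 0 0 0 1; 0 0 0.012 0 0 0 1; 0 0 0.018 0 0 0 1; 0 0 0.024 0 0 0 1; 0 0 0.03 0 0 0 1; 0 0 0.036 0 0 0 1; 0 0 0.042 0 0 0 1; 0 0 0.048 0 0 0 1; 0 0 0.054 0 0 0 1; 0 0 0.06 0 0 0 1; 0 0 0.06 0 0 0 1"

```text
time: 7.58
tool_pos: [0.4595, 0.06, 0.2644]
eef_rot: [1.327, 2.847, 0.002]
ft_force: [-2.5, 2.5, 8.3]
grip_width: 0.0
grasp_force: 4.3
```

```bash
python3 - <<'E'
from h import *
q=[]
for n,(r,c) in(("top",(130,210)),("scene",(100,240))):
    p,d=imaging.grab_frame(n); q.append(cv2.resize(p[r:r+160,c:c+220,::-1],(400,291),interpolation=3))
cv2.imwrite("pics/c6.png",np.vstack(q)); o=get_obs(); print(o["tool_pos"],o["eef_rot"],o["ft_force"])
E
```

```text
[0.45948672 0.06008033 0.26467288] [1.32697095e+00 2.84693797e+00 2.39404685e-03] [-2.76979124  2.00633593  7.65490216]
```

View pics/c6.png

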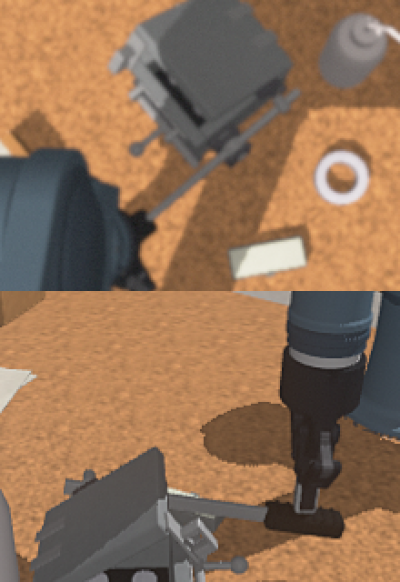

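The picture shows the lid rising, at scene crop (110,500), with the tip on the middle of the grip at (305,510). Now down to the stop.

>>> step_arm:
  deltas: "0 0 0.004 0 0 0 1; 0 0 0.008 0 0 0 1; 0 0 0.012 0 0 0 1; 0 0 0.012 0 0 0 1"

```text
time: 8.02
tool_pos: [0.4602, 0.0595, 0.2545]
eef_rot: [1.326, 2.843, 0.0]
ft_force: [-5.3, -0.6, 20.5]
grip_width: 0.0001
grasp_force: 10.2
```

>>> step_arm:
  deltas: "0 0 0.002 0 0 0 1; 0 0 0.003 0 0 0 1; 0 0 0.003 0 0 0 1"

```text
time: 8.27
tool_pos: [0.4602, 0.0595, 0.2539]
eef_rot: [1.326, 2.842, 0.001]
ft_force: [-13.6, -1.0, 43.2]
grip_width: 0.0001
grasp_force: 21.8
```

The lever is at its stop: the force jumped while z stayed the same. I'll ease off a little so it holds at moderate force, then confirm it's steady.

>>> step_arm:
  deltas: "0 0 -0.001 0 0 0 1; 0 0 -0.001 0 0 0 1; 0 0 -0.001 0 0 0 1; 0 0 -0.001 0 0 0 1; 0 0 -0.001 0 0 0 1; 0 0 -0.001 0 0 0 1"

```text
time: 8.77
tool_pos: [0.4601, 0.0595, 0.2541]
eef_rot: [1.326, 2.842, 0.001]
ft_force: [-10.2, 0.5, 35.2]
grip_width: -0.0001
grasp_force: 17.9
```

```bash
python3 - <<'E'
from h import *
q=[]
for n,(r,c) in(("top",(130,210)),("scene",(100,240))):
    p,d=imaging.grab_frame(n); q.append(cv2.resize(p[r:r+160,c:c+220,::-1],(400,291),interpolation=3))
cv2.imwrite("pics/c7.png",np.vstack(q)); o=get_obs(); print(o["tool_pos"],o["eef_rot"],o["ft_force"])
E
```

```text
[0.46013476 0.05953343 0.25411122] [1.32570540e+00 2.84244792e+00 7.95525563e-04] [-10.50144097  -1.31887231  34.58057577]
```

View pics/c7.png

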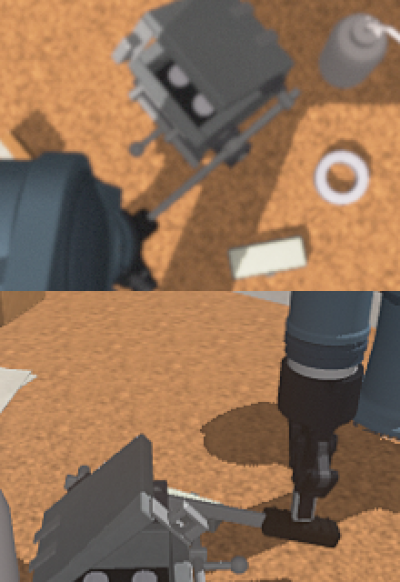

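The lid stands wide open with the contents visible at top crop (190,90), and the lever slopes down at its stop with the tip firm on the grip at (303,515). The force is steady at about 35 N and nothing else has moved, so I'm handing in.

```bash
python3 -c "
from cell import arm
print(arm.finish_job())"
```

```text
the job is handed in; nothing more can be done
None
```

The job is handed in: the bolt is drawn to its stop, and the arm is holding the lever down at its stop with about 35 N, lid open, with nothing else seen to move (no verdict was returned).

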